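Tighten the peg plate in cross order and hang the cup to drain

ROBOT

A 6-joint arm with a two-finger parallel gripper is mounted at the origin on the work surface. World frame = base frame: x ahead of the robot, y to its left, z up, the work surface at z = 0. Lengths are in m, angles in rad, forces in N, time in s.
With the tool pointing down it reaches from about 0.375 to 0.975 m from the base axis. Payload 3.8 kg.
Tool frame: the origin (TCP) lies on the centre line of the jaws, within the pads' length; the fingertips stand 11 mm ahead of it and the grasp point (between the pads) lies 8 mm behind it; z points along the fingers, y is the line along which they close (so a half turn about z gives the same grasp; the last joint's range is limited). The gripper opens to 85 mm and grips with 20 to 120 N. Pads are 22 mm wide; open, the fingers measure 114 mm over their backs; the gripper's body (76 mm by 85 mm) begins 54 mm behind the grasp point. The pads swing forward as they close: fully open they stand 13 mm farther back than shut.
Start: joints at [1.073, 0.264, 1.604, -0, 1.274, -0.037], TCP at [0.3, 0.605, 0.242] pointing down, gripper open.
Joint ranges: [-2.63, 2.63], [-0.94, 2.18], [0.31, 2.57], [-1.31, 4.45], [0, 2.66], [-2.55, 2.55]. Speed limits (rad/s): [2.57, 2.57, 3.14, 3.14, 3.14, 3.14].

INTERFACE

Orientations are given as a rotation vector (axis times angle).
In Python, from cell import arm gives the robot as it stands. The module is installed in compiled form; this text tells all that it offers.
- The arm moves only by the tool move_arm, never from a script. Its argument "commands" is a list of rows, each an object with "claw": the gripper's target within -1 to 1 (shut at 1, half-way at 0, fully open at -1); "delta_pos": the shift along the world's x, y, z in m, a list of three; "turn": the turn about the world's z in rad. A call has 1 to 10 rows; each row is the pose to reach, as a shift and turn from the pose commanded when the call began; what a row does not reach only later rows make up. A row lasts 1/12 s, in which the tool goes at most 41.7 mm and 7.16 degrees, less where a joint would pass 70% of its speed; a pose out of reach is approached as far as the arm can. A call with a gripper value outside its range is refused whole. The fingers move at their own pace and stop on an object; the grip force is fixed at half the most. Time passes only in rows, so rows that repeat a pose let the fingers close. It gives the time, the measured TCP pose, the force, the opening and the grip force at its end, in the units of the state.
- arm.sense(): the state, without advancing time (a new reading comes with each control period).
- arm.snapshot(name): name is "scene" or "top" or "wrist"; returns (picture, depth): 384x512x3 uint8, red, green, blue; 384x512 float32, m along the optical axis (not along the pixel's ray), 0 where there is no reading.
- arm.camera_info(name): a dict with "intrinsics" (3x3 intrinsics, pixels), "pose" (4x4, takes a point from camera to world coordinates); the wrist camera has in their place "hand_eye" (4x4, takes a point from camera to tool coordinates, whose origin is the TCP and whose axes are the flange's). Camera axes: x right, y down, z forward; pixel columns grow to the right and rows downward; lengths in m; the calibration is good to about 2 mm. A picture is of the moment at which its call begins: read the wrist's pose just before it. camera_info takes no time and is no camera call.
- arm.finish_job(): hands the job in; it is judged then, once.
Trained networks look in the newest picture that a camera, given by its name, has taken for a name from the list of things; names that differ only in an ending like _2 or _b are one class to them, and where a whole thing is asked for, a point or a joint stands for the part that bears it (a point fixed in the world has none). Each returns a list of dicts, best first, with "score" (0 to 1); they miss things now and then, are a little off and sometimes report something else, mostly with a low value. They report only what shows in the picture. A call takes as long as a camera call. They do not tell look-alikes from the thing itself.
- arm.spot_in(camera, target): "bbox" ([left, top, right, bottom] in pixels, round what is visible of it).
- arm.pinpoint(camera, target): "at" ([column, row] in pixels: a listed point, or the origin of a listed thing).
The state is a dict: "t": time; "joint_positions": joint angles; "dq": joint speeds; "joint_torque": joint torques, N m; "position": TCP position; "tool_rot": TCP orientation; "contact_force": force on the tool from outside, world axes, zero at the start; "moment": the same for the moment, N m; "grip_width": finger opening in m; "grip_force": force on a finger pad.
Only numpy, scipy, OpenCV 4.12 (cv2) and the standard library are available. Lean on these libraries where they do the work, as an engineer would, in place of code of your own. Each camera call takes 0.05 s, during which the arm holds its last target. There are 200 camera calls.

TASK

The peg plate on its stand is loose. Tighten its four lever nuts clockwise by about half a turn each, as far as they will go, in cross order (finish one, then the one diagonally opposite it, then the other two), so the plate comes down evenly. Then hang the steel cup mouth-down over the leaning peg so that its rim sits all round on the collar, let go, and leave the bowl, tin and carabiner where they are.

Things in the scene. Friction and masses are not known exactly. Their poses are not given: they have to be found in the camera images.
- stand: fixed dark wooden stand 200 x 350 x 22 mm with a rubber seal on top (to 26 mm). Origin at the middle of its underside, on the bench; x points away from the robot, y to the robot's left (within 0.2 rad), z up. It carries the aluminium plate, 190 x 340 x 8 mm, whose upper face is 40 mm above the bench when loose, 34 mm when seated.
- peg (a point): white leaning peg at the plate's middle. Origin: centre of its round collar's upper face (92 mm across, 6 mm thick), 68 mm above the bench when loose, 62 seated. z runs up the peg, leaning 0.35 rad from vertical to the stand's -x (towards the robot); y is the stand's y. Above the collar it is 40 mm thick for 20 mm, then tapers to 26 mm and a blunt end at 60 mm.
- cup: loose steel cup, 90 mm high, about 160 g, starting upside down (mouth down) on the bench at one side of the stand. Origin at the centre of its mouth, z towards its closed base. Outside diameter 64 mm at the mouth narrowing to 56 mm at the base; wall 3 mm, inside depth 85 mm; no handle, so its turn about z does not matter.
- bowl: bystander: grey stone-look key bowl, 110 mm across, 45 mm high, at the other side of the stand from the cup (the sides are swapped at random). Origin under its centre.
- tin: bystander: closed aluminium lunch tin 116 x 176 x 57 mm, beyond the stand. Origin under its centre.
- carabiner: bystander: steel carabiner about 105 x 60 x 11 mm lying on the bench beyond the stand. Origin near its middle, on the bench.
- nut_near_left (a joint): turn of the steel lever nut at the plate's side nearer the robot (stand's -x), left (+y), rad, clockwise from above. At 0 its crank arm points along the stand's +y; it turns clockwise, through +x, to a hard stop at 3.3 (fully tight, arm about along -y). Starts at 0 to 0.35; takes 0.12 N m, stays put. The four lower plate and peg by 6 mm in all; part-way the plate tilts up to 0.03 rad.
- handle_near_left (a point): middle of the upright black round handle on this nut's crank arm, 45 mm from the nut's axis: 22 mm thick, 48 mm tall (from 28 mm below this point to 20 mm above), about 87 mm above the bench when loose; it sinks 3 to 8 mm. It spins freely on its own pin, so it can be gripped from above and carried round the nut's axis without turning the gripper.
- axis_near_left (a point): on this nut's vertical turning axis, at the plate's upper face; -60 mm in x and +130 mm in y from the stand's origin, in the stand's axes.
- nut_near_right (a joint): turn of the steel lever nut at the plate's side nearer the robot (stand's -x), right (-y), rad, clockwise from above. At 0 its crank arm points along the stand's +y; it turns clockwise, through +x, to a hard stop at 3.3 (fully tight, arm about along -y). Starts at 0 to 0.35; takes 0.12 N m, stays put. The four lower plate and peg by 6 mm in all; part-way the plate tilts up to 0.03 rad.
- handle_near_right (a point): middle of the upright black round handle on this nut's crank arm, 45 mm from the nut's axis: 22 mm thick, 48 mm tall (from 28 mm below this point to 20 mm above), about 87 mm above the bench when loose; it sinks 3 to 8 mm. It spins freely on its own pin, so it can be gripped from above and carried round the nut's axis without turning the gripper.
- axis_near_right (a point): on this nut's vertical turning axis, at the plate's upper face; -60 mm in x and -130 mm in y from the stand's origin, in the stand's axes.
- nut_far_left (a joint): turn of the steel lever nut at the plate's side away from the robot (stand's +x), left (+y), rad, clockwise from above. At 0 its crank arm points along the stand's +y; it turns clockwise, through +x, to a hard stop at 3.3 (fully tight, arm about along -y). Starts at 0 to 0.35; takes 0.12 N m, stays put. The four lower plate and peg by 6 mm in all; part-way the plate tilts up to 0.03 rad.
- handle_far_left (a point): middle of the upright black round handle on this nut's crank arm, 45 mm from the nut's axis: 22 mm thick, 48 mm tall (from 28 mm below this point to 20 mm above), about 87 mm above the bench when loose; it sinks 3 to 8 mm. It spins freely on its own pin, so it can be gripped from above and carried round the nut's axis without turning the gripper.
- axis_far_left (a point): on this nut's vertical turning axis, at the plate's upper face; +60 mm in x and +130 mm in y from the stand's origin, in the stand's axes.
- nut_far_right (a joint): turn of the steel lever nut at the plate's side away from the robot (stand's +x), right (-y), rad, clockwise from above. At 0 its crank arm points along the stand's +y; it turns clockwise, through +x, to a hard stop at 3.3 (fully tight, arm about along -y). Starts at 0 to 0.35; takes 0.12 N m, stays put. The four lower plate and peg by 6 mm in all; part-way the plate tilts up to 0.03 rad.
- handle_far_right (a point): middle of the upright black round handle on this nut's crank arm, 45 mm from the nut's axis: 22 mm thick, 48 mm tall (from 28 mm below this point to 20 mm above), about 87 mm above the bench when loose; it sinks 3 to 8 mm. It spins freely on its own pin, so it can be gripped from above and carried round the nut's axis without turning the gripper.
- axis_far_right (a point): on this nut's vertical turning axis, at the plate's upper face; +60 mm in x and -130 mm in y from the stand's origin, in the stand's axes.
Mind the look-alikes: they are no part of the job. Of the things like the cup, leave any that is pink; of the rest the smaller one is meant.

How it is judged:
By the outcome, as a careful person would: the job done as asked, in the order asked, and still so for the second after the job is handed in, with the robot touching nothing.
It also fails if it takes over 72 s, if anything falls off the work surface, if the arm or the gripper's body presses on something with over 40 N, if the wrist force passes 120 N, or if a joint passes its speed limit or range.

## Working session

There is one attempt and no reset: what is moved stays moved. The work goes in short steps, Python scripts to look and compute and a tool call to move; the robot and the scene stay as the last step left them, time stands still between calls to the robot, and variables do not carry over. Pictures are saved under pics/ and viewed, at most 10 in all, crops included, and the job is handed in when it is done.

Besides the shell and the picture viewer there is one more tool, called as name([rows], argument=value, ...), one row to a line, values as JSON. move_arm: Moves the arm, as the interface text tells. Its arguments: {"type":"object","properties":{"commands":{"type":"array"}},"required":["commands"]}

```bash
mkdir -p pics
cat > h.py <<'E'
import numpy as np,cv2
from cell import arm
from scipy.spatial.transform import Rotation as R
def cam(n):
    c=arm.camera_info(n);K=np.array(c["intrinsics"])
    if "pose" in c: return K,np.array(c["pose"])
    s=arm.sense();T=np.eye(4);T[:3,:3]=R.from_rotvec(s["tool_rot"]).as_matrix();T[:3,3]=s["position"]
    return K,T@np.array(c["hand_eye"])
def ray(KT,uv):
    K,T=KT;d=T[:3,:3]@np.linalg.solve(K,[uv[0],uv[1],1]);return T[:3,3],d
def atz(KT,uv,z):
    o,d=ray(KT,uv);return o+d*(z-o[2])/d[2]
def snap(n,f=None):
    KT=cam(n);p,d=arm.snapshot(n)
    if f: cv2.imwrite("pics/"+f,p[:,:,::-1])
    return KT,p,d
def cloud(KT,d):
    K,T=KT;v,u=np.indices(d.shape);P=np.stack([(u-K[0,2])/K[0,0]*d,(v-K[1,2])/K[1,1]*d,d],-1)
    return P@T[:3,:3].T+T[:3,3]
E
python3 - <<'E'
from h import *
np.set_printoptions(precision=4,suppress=True)
for n in("scene","top"):
    KT,p,d=snap(n,n+"0.png");W=cloud(KT,d)
    print(n,KT[1][:3,3])
    for t,z in [("stand",0),("peg",.068),("cup",0),("bowl",0),("tin",0),("carabiner",0)]+[(f"handle_{a}_{b}",.087) for a in("near","far") for b in("left","right")]+[(f"axis_{a}_{b}",.04) for a in("near","far") for b in("left","right")]:
        for r in arm.pinpoint(n,t)[:3]:
            if r["score"]>.25: print(t,round(r["score"],2),np.round(r["at"]),atz(KT,r["at"],z)[:2])
    
print(arm.sense())
E
```

```text
scene [ 1.2056 -0.5722  0.8136]
stand 0.73 [295. 142.] [0.4657 0.3663]
stand 0.67 [226. 198.] [0.4999 0.0184]
peg 0.72 [221. 177.] [0.4838 0.0216]
cup 0.97 [294. 142.] [0.4609 0.3668]
cup 0.56 [326. 134.] [0.5141 0.4746]
bowl 0.81 [101. 263.] [ 0.4448 -0.3486]
tin 0.57 [343. 213.] [0.7786 0.193 ]
carabiner 0.54 [268. 257.] [ 0.7322 -0.0591]
handle_near_left 0.4 [249. 136.] [0.4194 0.2015]
handle_near_right 0.41 [188. 181.] [ 0.4497 -0.0626]
handle_far_left 0.42 [282. 152.] [0.548  0.2027]
handle_far_right 0.46 [216. 198.] [ 0.5572 -0.0597]
axis_near_left 0.73 [238. 158.] [0.4312 0.1398]
axis_near_left 0.4 [190. 181.] [ 0.4049 -0.026 ]
axis_near_right 0.81 [176. 202.] [ 0.4459 -0.108 ]
axis_far_left 0.69 [269. 171.] [0.5412 0.1562]
axis_far_right 0.94 [210. 221.] [ 0.5691 -0.0973]
top [0.514  0.0564 1.07  ]
stand 0.61 [274. 219.] [0.4912 0.0184]
peg 0.65 [271. 226.] [0.475  0.0294]
peg 0.64 [323. 236.] [ 0.4494 -0.1032]
cup 0.81 [133. 267.] [0.3575 0.4016]
cup 0.74 [149. 231.] [0.4545 0.3592]
cup 0.64 [111. 210.] [0.5125 0.4648]
bowl 0.57 [406. 236.] [ 0.4461 -0.3389]
tin 0.89 [211. 1
[... 549 characters left out ...]
 [ 0.4455 -0.099 ]
axis_far_left 0.63 [225. 199.] [0.5432 0.1495]
axis_far_left 0.48 [199. 197.] [0.5467 0.217 ]
axis_far_left 0.37 [211. 109.] [0.7808 0.1897]
axis_far_right 0.7 [320. 192.] [ 0.5614 -0.1005]
{'t': 1.5, 'joint_positions': array([ 1.0731,  0.2639,  1.604 ,  0.    ,  1.2737, -0.0369]), 'dq': array([-0.0009,  0.0016, -0.0002, -0.0015, -0.0001, -0.001 ]), 'joint_torque': array([ -0.0026, -51.5033, -36.7708,  -0.0005,   0.0011,   0.    ]), 'position': array([0.3001, 0.6046, 0.2423]), 'tool_rot': array([-0.7174, -3.0586, -0.    ]), 'contact_force': array([-0.0877,  0.0325, -0.2258]), 'moment': array([ 0.0079,  0.0433, -0.0098]), 'grip_force': 0.0, 'grip_width': 0.0852995380040454}
```

View pics/top0.png

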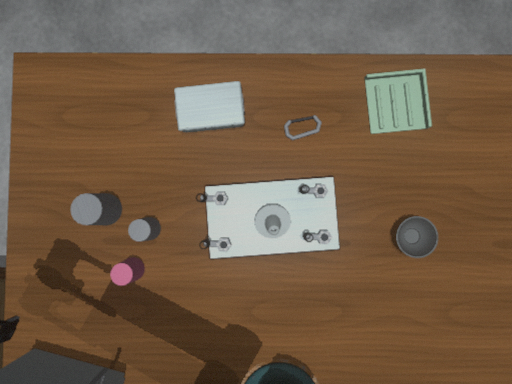

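View pics/scene0.png

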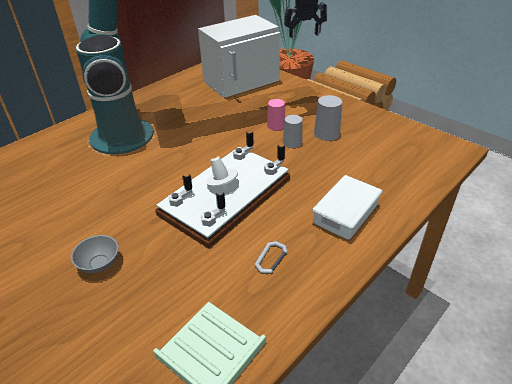

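The top view shows the plate at about (272,218) with nuts at (220,198), (223,244), (321,190) and (324,237). The wanted cup is the small grey one at (140,230); the pink one at (122,273) and the large grey one at (87,209) are look-alikes.

Run:
```python
from h import *
np.set_printoptions(precision=4,suppress=True)
A={}
for n in("top","scene"):
    KT,p,d=snap(n);W=cloud(KT,d);x,y,z=W[...,0],W[...,1],W[...,2]
    box=(d>0)&(x>.35)&(x<.63)&(y>-.2)&(y<.25)
    P=W[box&(z>.036)&(z<.044)][:,:2]
    r=cv2.minAreaRect(P.astype(np.float32));print(n,"plate",r,np.median(z[box&(z>.03)&(z<.05)]))
    ax={}
    H=W[box&(z>.092)&(z<.125)]
    H=H[(np.hypot(H[:,0]-.485,H[:,1]-.02)>.07)]
    from scipy.cluster.hierarchy import fcluster,linkage
    l=fcluster(linkage(H[:,:2],'single'),.012,'distance')
    for k in set(l):
        q=H[l==k]; t=q[q[:,2]>q[:,2].max()-.006]
        print(" handle",len(q),(q.min(0)+q.max(0))/2,"top",t.mean(0),q[:,2].max())
    b=(d>0)&(x>.4)&(x<.51)&(y>.31)&(y<.41)&(z>.08)
    q=W[b];c=q[q[:,2]>.086];print("cup",len(c),c.min(0),c.max(0),c.mean(0))
    q=W[box&(np.hypot(x-.485,y-.02)<.07)&(z>.064)&(z<.072)];print("collar",cv2.minEnclosingCircle(q[:,:2].astype(np.float32)))
    q=W[box&(np.hypot(x-.485,y-.02)<.09)&(z>.115)];print("pegtip",q.mean(0),q[:,2].max())
```

```text
top plate ((0.4966196119785309, 0.02706347405910492), (0.18995706737041473, 0.3398708999156952), 4.678403854370117) 0.039057065235855504
 handle 34 [0.4296 0.1962 0.1013] top [0.4299 0.1958 0.1053] 0.10808662183761142
 handle 30 [0.5452 0.2055 0.1014] top [0.5461 0.2053 0.1047] 0.10867534394983502
 handle 34 [ 0.4488 -0.0617  0.1006] top [ 0.4498 -0.0626  0.1043] 0.10820369650737438
 handle 33 [ 0.5693 -0.0514  0.1026] top [ 0.5701 -0.0513  0.105 ] 0.1085458980789561
cup 390 [0.4369 0.3333 0.0861] [0.4895 0.3867 0.0938] [0.4633 0.3596 0.0895]
collar ((0.4903106987476349, 0.027358558028936386), 0.04546322673559189)
pegtip [0.4721 0.0251 0.1211] 0.12823579591562584
scene plate ((0.4941190481185913, 0.023078322410583496), (0.19439134001731873, 0.3439529836177826), 4.429936408996582) 0.041692527033485416
 handle 39 [0.4293 0.1904 0.1009] top [0.4304 0.1885 0.1061] 0.10926060890552913
 handle 43 [0.545  0.2026 0.1002] top [0.5474 0.1994 0.1047] 0.10739421346263134
 handle 51 [ 0.4486 -0.0681  0.1009] top [ 0.4528 -0.0684  0.1073] 0.10972929682006294
 handle 54 [ 0.5703 -0.0568  0.1012] top [ 0.5714 -0.0603  0.1073] 0.11005778478414896
cup 153 [0.4331 0.3253 0.0861] [0.4898 0.3833 0.0948] [0.4639 0.3534 0.0915]
collar ((0.4849652349948883, 0.022208012640476227), 0.04568270593881607)
pegtip [0.4741 0.0177 0.1222] 0.12985478582486187
```

move_arm([
  {"claw": -0.2,"delta_pos": [0.13,-0.41,0.0],"turn": -1.03},
  {"claw": -0.2,"delta_pos": [0.13,-0.41,0.0],"turn": -1.03},
  {"claw": -0.2,"delta_pos": [0.13,-0.41,0.0],"turn": -1.03},
  {"claw": -0.2,"delta_pos": [0.13,-0.41,0.0],"turn": -1.03},
  {"claw": -0.2,"delta_pos": [0.13,-0.41,0.0],"turn": -1.03},
  {"claw": -0.2,"delta_pos": [0.13,-0.41,0.0],"turn": -1.03},
  {"claw": -0.2,"delta_pos": [0.13,-0.41,0.0],"turn": -1.03},
  {"claw": -0.2,"delta_pos": [0.13,-0.41,0.0],"turn": -1.03},
  {"claw": -0.2,"delta_pos": [0.13,-0.41,0.0],"turn": -1.03},
  {"claw": -0.2,"delta_pos": [0.13,-0.41,0.0],"turn": -1.03},
])

```text
t: 2.43
position: [0.4263, 0.2056, 0.2427]
tool_rot: [2.132, 2.307, 0.002]
contact_force: [1.3, 1.1, 0.0]
grip_width: 0.0512
grip_force: 0.0
```

move_arm([
  {"claw": -0.2,"delta_pos": [0,0,0],"turn": 0},
  {"claw": -0.2,"delta_pos": [0,0,0],"turn": 0},
  {"claw": -0.2,"delta_pos": [0,0,0],"turn": 0},
])

```text
t: 2.68
position: [0.4262, 0.2075, 0.2425]
tool_rot: [-2.132, -2.307, -0.001]
contact_force: [0.1, -0.4, -0.1]
grip_width: 0.0516
grip_force: 0.0
```

Run:
```python
from h import *
np.set_printoptions(precision=4,suppress=True)
KT,p,d=snap("wrist","w1.png");print(KT[1])
for t,z in [("peg",.068)]+[(f"handle_{a}_{b}",.087) for a in("near","far") for b in("left","right")]+[(f"axis_{a}_{b}",.04) for a in("near","far") for b in("left","right")]:
    for r in arm.pinpoint("wrist",t)[:2]:
        print(t,round(r["score"],2),np.round(r["at"]),atz(KT,r["at"],z)[:2])
s=arm.sense();print(s["position"],s["tool_rot"],s["joint_positions"])
```

```text
[[ 0.9969  0.075   0.0241  0.4205]
 [ 0.0787 -0.951  -0.2991  0.2838]
 [ 0.0005  0.3    -0.9539  0.3738]
 [ 0.      0.      0.      1.    ]]
peg 0.59 [286. 306.] [0.4823 0.0275]
handle_near_left 0.68 [255. 190.] [0.4272 0.1952]
handle_near_right 0.63 [257. 190.] [0.4294 0.1956]
handle_far_left 0.88 [357. 189.] [0.5396 0.2054]
handle_far_right 0.69 [356. 187.] [0.5383 0.2068]
axis_near_left 0.97 [252. 212.] [0.4263 0.1499]
axis_far_left 0.57 [341. 213.] [0.5437 0.157 ]
axis_far_right 0.72 [293.  46.] [0.4565 0.3497]
[0.4259 0.2079 0.2422] [-2.1295 -2.3096  0.0003] [ 0.4016 -0.1236  2.0173  0.      1.2481  0.3205]
```

View pics/w1.png

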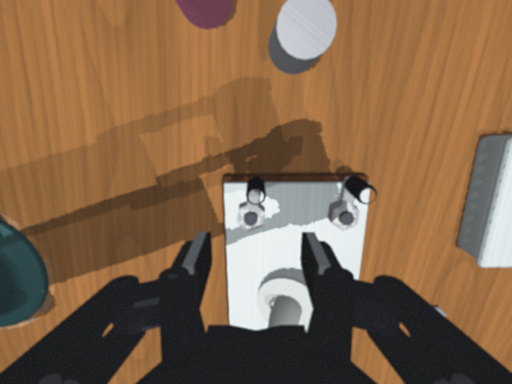

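The wrist view shows the near-left handle at (256,190), its nut at (251,215), the far-left handle at (360,190) and the small cup at (306,25). These agree with the fitted plate pose.

move_arm([
  {"claw": -0.2,"delta_pos": [0.0025,-0.0125,-0.04],"turn": 0},
  {"claw": -0.2,"delta_pos": [0.0025,-0.0125,-0.08],"turn": 0},
  {"claw": -0.2,"delta_pos": [0.0025,-0.0125,-0.12],"turn": 0},
  {"claw": -0.2,"delta_pos": [0.0025,-0.0125,-0.158],"turn": 0},
  {"claw": -0.2,"delta_pos": [0.0025,-0.0125,-0.158],"turn": 0},
  {"claw": 1,"delta_pos": [0.0025,-0.0125,-0.158],"turn": 0},
  {"claw": 1,"delta_pos": [0.0025,-0.0125,-0.158],"turn": 0},
  {"claw": 1,"delta_pos": [0.0025,-0.0125,-0.158],"turn": 0},
  {"claw": 1,"delta_pos": [0.0025,-0.0125,-0.158],"turn": 0},
  {"claw": 1,"delta_pos": [0.0025,-0.0125,-0.158],"turn": 0},
])

```text
t: 4.02
position: [0.4301, 0.1957, 0.0866]
tool_rot: [2.13, 2.307, 0.006]
contact_force: [-1.7, 0.7, 2.0]
grip_width: 0.0203
grip_force: 59.1
```

```bash
cat > arc.py <<'E'
import numpy as np,sys
# args: cmdx cmdy axis-name theta0 ; prints deltas along the arc
hx,hy=float(sys.argv[1]),float(sys.argv[2]);sx,sy=float(sys.argv[3]),float(sys.argv[4])
c=np.array([.4957,.0255]);a=.08;Rm=np.array([[np.cos(a),-np.sin(a)],[np.sin(a),np.cos(a)]])
ax=c+Rm@[sx,sy];v=Rm.T@(np.array([hx,hy])-ax);t0=np.arctan2(v[0],v[1]);print("axis",ax,"r",np.hypot(*v),"t0",t0)
for t in np.r_[np.linspace(t0,3.3,11)[1:],3.36,3.42]:
    p=ax+Rm@(np.array([np.sin(t),np.cos(t)])*.045);print(round(t,2),np.round(p-[hx,hy],4).tolist())
E
python3 arc.py .4285 .195 -.06 .13; python3 -c "
from h import *
s=arm.sense();print(s)"
```

```text
axis [0.42550299 0.15028934] r 0.04481099402962211 t0 0.1469311513428035
0.46 [0.0138, -0.003]
0.78 [0.0259, -0.0102]
1.09 [0.0352, -0.0209]
1.41 [0.0407, -0.0339]
1.72 [0.0419, -0.048]
2.04 [0.0387, -0.0617]
2.35 [0.0313, -0.0738]
2.67 [0.0206, -0.083]
2.98 [0.0076, -0.0885]
3.3 [-0.0065, -0.0896]
3.36 [-0.0092, -0.0893]
3.42 [-0.0119, -0.0888]
{'t': 4.0167, 'joint_positions': array([3.74177114e-01, 3.49951361e-02, 2.17789041e+00, 4.19238619e-04,
       9.24740823e-01, 2.93911395e-01]), 'dq': array([ 9.75326028e-04,  1.87118207e-03,  4.20763247e-04,  3.06109389e-03,
       -5.42559102e-03,  4.95780651e-05]), 'joint_torque': array([-7.23908935e-01, -3.17743671e+01, -3.06097519e+01, -3.73500092e-01,
       -4.57294285e-01, -1.92140484e-03]), 'position': array([0.43005986, 0.19574642, 0.08658787]), 'tool_rot': array([2.12984198, 2.30745985, 0.00583335]), 'contact_force': array([-1.73264412,  0.73061283,  1.9769892 ]), 'moment': array([0.10172794, 0.29977983, 0.02161559]), 'grip_force': 59.08380210159521, 'grip_width': 0.02034423470949876}
```

move_arm([
  {"claw": 1,"delta_pos": [0.0138,-0.003,0],"turn": 0},
  {"claw": 1,"delta_pos": [0.0259,-0.0102,-0.0005],"turn": 0},
  {"claw": 1,"delta_pos": [0.0352,-0.0209,-0.001],"turn": 0},
  {"claw": 1,"delta_pos": [0.0407,-0.0339,-0.001],"turn": 0},
  {"claw": 1,"delta_pos": [0.0419,-0.048,-0.0015],"turn": 0},
  {"claw": 1,"delta_pos": [0.0387,-0.0617,-0.002],"turn": 0},
  {"claw": 1,"delta_pos": [0.0313,-0.0738,-0.002],"turn": 0},
  {"claw": 1,"delta_pos": [0.0206,-0.083,-0.0025],"turn": 0},
  {"claw": 1,"delta_pos": [0.0076,-0.0885,-0.003],"turn": 0},
  {"claw": 1,"delta_pos": [-0.0065,-0.0896,-0.003],"turn": 0},
])

```text
t: 4.85
position: [0.4253, 0.1064, 0.0836]
tool_rot: [2.129, 2.304, 0.013]
contact_force: [4.1, 4.1, -6.4]
grip_width: 0.0199
grip_force: 58.8
```

move_arm([
  {"claw": 1,"delta_pos": [-0.0055,0.0008,0],"turn": 0},
  {"claw": 1,"delta_pos": [-0.0055,0.0008,0],"turn": 0},
  {"claw": 1,"delta_pos": [-0.0055,0.0008,0],"turn": 0},
])

```text
t: 5.1
position: [0.4192, 0.1066, 0.083]
tool_rot: [2.128, 2.306, 0.008]
contact_force: [3.4, 1.9, -1.0]
grip_width: 0.0202
grip_force: 59.7
```

move_arm([
  {"claw": 1,"delta_pos": [-0.003,0.0005,0],"turn": 0},
  {"claw": 1,"delta_pos": [-0.006,0.0015,0],"turn": 0},
  {"claw": 1,"delta_pos": [-0.006,0.0015,0],"turn": 0},
  {"claw": 1,"delta_pos": [-0.006,0.0015,0],"turn": 0},
])

```text
t: 5.43
position: [0.4181, 0.107, 0.0836]
tool_rot: [2.12, 2.301, 0.015]
contact_force: [17.7, -4.7, -11.2]
grip_width: 0.0203
grip_force: 59.3
```

move_arm([
  {"claw": 1,"delta_pos": [0.006,-0.001,0.002],"turn": 0},
  {"claw": -0.2,"delta_pos": [0.006,-0.001,0.002],"turn": 0},
  {"claw": -0.2,"delta_pos": [0.006,-0.001,0.002],"turn": 0},
  {"claw": -0.2,"delta_pos": [0.006,-0.001,0.002],"turn": 0},
  {"claw": -0.2,"delta_pos": [0.006,-0.001,0.04],"turn": 0},
  {"claw": -0.2,"delta_pos": [0.006,-0.001,0.08],"turn": 0},
  {"claw": -0.2,"delta_pos": [0.006,-0.001,0.12],"turn": 0},
  {"claw": -0.2,"delta_pos": [0.03,-0.03,0.12],"turn": 0},
  {"claw": -0.2,"delta_pos": [0.055,-0.06,0.12],"turn": 0},
  {"claw": -0.2,"delta_pos": [0.08,-0.09,0.12],"turn": 0},
])

```text
t: 6.27
position: [0.4915, 0.0171, 0.2033]
tool_rot: [2.127, 2.309, 0.003]
contact_force: [-0.2, 0.9, -0.5]
grip_width: 0.0508
grip_force: 0.0
```

move_arm([
  {"claw": -0.2,"delta_pos": [0.027,-0.024,0],"turn": 0},
  {"claw": -0.2,"delta_pos": [0.054,-0.048,0],"turn": 0},
  {"claw": -0.2,"delta_pos": [0.08,-0.072,0],"turn": 0},
  {"claw": -0.2,"delta_pos": [0.08,-0.072,0],"turn": 0},
  {"claw": -0.2,"delta_pos": [0.08,-0.072,0],"turn": 0},
  {"claw": -0.2,"delta_pos": [0.08,-0.072,0],"turn": 0},
])

```text
t: 6.77
position: [0.5697, -0.0542, 0.2007]
tool_rot: [-2.13, -2.307, 0.002]
contact_force: [-0.3, 0.1, 0.3]
grip_width: 0.0518
grip_force: 0.0
```

Run:
```python
from h import *
KT,p,d=snap("wrist","w2.png")
for t,z in [("peg",.068),("handle_far_right",.087),("handle_near_right",.087),("axis_far_right",.04),("axis_near_right",.04)]:
    for r in arm.pinpoint("wrist",t)[:2]:
        print(t,round(r["score"],2),np.round(r["at"]),np.round(atz(KT,r["at"],z)[:2],4))
W=cloud(KT,d);H=W[(d>0)&(W[...,2]>.094)&(W[...,2]<.115)&(W[...,0]>.4)&(W[...,0]<.62)&(W[...,1]<-.02)&(W[...,1]>-.1)]
for lo,hi in((.4,.51),(.51,.62)):
    q=H[(H[:,0]>lo)&(H[:,0]<hi)];print(len(q),len(q) and (q.min(0),q.max(0)))
s=arm.sense();print(s["position"],s["tool_rot"],s["joint_positions"])
```

```text
peg 0.82 [170.  98.] [0.4837 0.0224]
handle_far_right 0.65 [394. 186.] [ 0.6994 -0.0393]
handle_far_right 0.56 [253. 191.] [ 0.5668 -0.0549]
handle_near_right 0.74 [126. 188.] [ 0.4469 -0.0616]
axis_far_right 0.88 [250. 215.] [ 0.5661 -0.0992]
axis_near_right 0.76 [148. 216.] [ 0.4475 -0.1098]
axis_near_right 0.41 [251. 190.] [ 0.5655 -0.0693]
280 (array([ 0.43516106, -0.07479961,  0.09403247]), array([ 0.45709938, -0.05346386,  0.10613949]))
254 (array([ 0.55469474, -0.06501419,  0.09405963]), array([ 0.57562513, -0.04337756,  0.10830298]))
[ 0.57000411 -0.05356489  0.20155648] [2.12943658e+00 2.30961880e+00 2.22274218e-04] [-1.37231113e-01  1.00665339e-01  1.87238443e+00  5.07024031e-05
  1.16836210e+00 -2.18386862e-01]
```

View pics/w2.png

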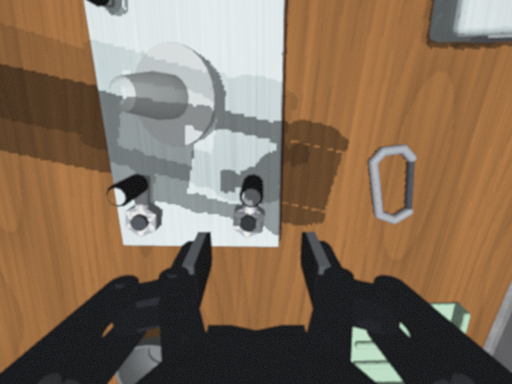

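The far-right handle is at (251,188) with its nut at (250,216), the near-right handle at (128,190), and the peg and collar at (175,95).

move_arm([
  {"claw": -0.2,"delta_pos": [-0.0035,-0.0005,-0.04],"turn": 0},
  {"claw": -0.2,"delta_pos": [-0.0035,-0.0005,-0.08],"turn": 0},
  {"claw": -0.2,"delta_pos": [-0.0035,-0.0005,-0.117],"turn": 0},
  {"claw": -0.2,"delta_pos": [-0.0035,-0.0005,-0.117],"turn": 0},
  {"claw": 1,"delta_pos": [-0.0035,-0.0005,-0.117],"turn": 0},
  {"claw": 1,"delta_pos": [-0.0035,-0.0005,-0.117],"turn": 0},
  {"claw": 1,"delta_pos": [-0.0035,-0.0005,-0.117],"turn": 0},
  {"claw": 1,"delta_pos": [-0.0035,-0.0005,-0.117],"turn": 0},
  {"claw": 1,"delta_pos": [-0.0035,-0.0005,-0.117],"turn": 0},
])

```text
t: 7.82
position: [0.5687, -0.0549, 0.0867]
tool_rot: [2.129, 2.306, 0.004]
contact_force: [-2.4, 0.6, 2.5]
grip_width: 0.0204
grip_force: 59.1
```

```bash
python3 arc.py .5665 -.0545 .06 -.13
```

```text
axis [ 0.56589701 -0.09928934] r 0.04479339892973061 t0 0.09346193040117019
0.41 [0.0142, -0.0023]
0.73 [0.0268, -0.0091]
1.06 [0.0367, -0.0196]
1.38 [0.0427, -0.0326]
1.7 [0.0443, -0.0469]
2.02 [0.0414, -0.0609]
2.34 [0.0342, -0.0733]
2.66 [0.0234, -0.0828]
2.98 [0.0102, -0.0885]
3.3 [-0.0041, -0.0897]
3.36 [-0.0068, -0.0894]
3.42 [-0.0095, -0.0889]
```

move_arm([
  {"claw": 1,"delta_pos": [0.0145,-0.0023,0],"turn": 0},
  {"claw": 1,"delta_pos": [0.0268,-0.0091,-0.0005],"turn": 0},
  {"claw": 1,"delta_pos": [0.0367,-0.0196,-0.001],"turn": 0},
  {"claw": 1,"delta_pos": [0.0427,-0.0326,-0.001],"turn": 0},
  {"claw": 1,"delta_pos": [0.0443,-0.0469,-0.0015],"turn": 0},
  {"claw": 1,"delta_pos": [0.0414,-0.0609,-0.002],"turn": 0},
  {"claw": 1,"delta_pos": [0.0342,-0.0733,-0.002],"turn": 0},
  {"claw": 1,"delta_pos": [0.0234,-0.0828,-0.0025],"turn": 0},
  {"claw": 1,"delta_pos": [0.0102,-0.0885,-0.003],"turn": 0},
  {"claw": 1,"delta_pos": [-0.0041,-0.0897,-0.003],"turn": 0},
])

```text
t: 8.65
position: [0.5655, -0.1452, 0.0836]
tool_rot: [2.129, 2.304, 0.006]
contact_force: [4.6, 1.1, -4.2]
grip_width: 0.0198
grip_force: 58.7
```

move_arm([
  {"claw": 1,"delta_pos": [-0.0055,0.0008,0],"turn": 0},
  {"claw": 1,"delta_pos": [-0.0085,0.0015,0],"turn": 0},
  {"claw": 1,"delta_pos": [-0.0115,0.002,0],"turn": 0},
  {"claw": 1,"delta_pos": [-0.0115,0.002,0],"turn": 0},
  {"claw": 1,"delta_pos": [-0.0115,0.002,0],"turn": 0},
])

```text
t: 9.07
position: [0.5595, -0.1447, 0.0842]
tool_rot: [2.12, 2.296, 0.013]
contact_force: [17.0, -3.8, -11.5]
grip_width: 0.0204
grip_force: 59.3
```

move_arm([
  {"claw": 1,"delta_pos": [0.006,-0.001,0.002],"turn": 0},
  {"claw": -0.2,"delta_pos": [0.006,-0.001,0.002],"turn": 0},
  {"claw": -0.2,"delta_pos": [0.006,-0.001,0.002],"turn": 0},
  {"claw": -0.2,"delta_pos": [0.006,-0.001,0.002],"turn": 0},
  {"claw": -0.2,"delta_pos": [0.006,-0.001,0.04],"turn": 0},
  {"claw": -0.2,"delta_pos": [0.006,-0.001,0.08],"turn": 0},
  {"claw": -0.2,"delta_pos": [-0.02,0.02,0.08],"turn": 0},
  {"claw": -0.2,"delta_pos": [-0.05,0.045,0.08],"turn": 0},
  {"claw": -0.2,"delta_pos": [-0.08,0.065,0.08],"turn": 0},
  {"claw": -0.2,"delta_pos": [-0.1045,0.079,0.08],"turn": 0},
])

```text
t: 9.9
position: [0.4448, -0.0623, 0.1616]
tool_rot: [-2.13, -2.308, -0.0]
contact_force: [0.7, -0.1, 0.5]
grip_width: 0.0512
grip_force: 0.0
```

move_arm([
  {"claw": -0.2,"delta_pos": [0,0,0],"turn": 0},
  {"claw": -0.2,"delta_pos": [0,0,0],"turn": 0},
])

```text
t: 10.07
position: [0.4458, -0.0629, 0.1616]
tool_rot: [2.129, 2.309, 0.001]
contact_force: [-0.0, -0.5, 0.1]
grip_width: 0.0516
grip_force: 0.0
```

move_arm([
  {"claw": -0.2,"delta_pos": [0.001,-0.0005,-0.04],"turn": 0},
  {"claw": -0.2,"delta_pos": [0.001,-0.0005,-0.078],"turn": 0},
  {"claw": -0.2,"delta_pos": [0.001,-0.0005,-0.078],"turn": 0},
  {"claw": 1,"delta_pos": [0.001,-0.0005,-0.078],"turn": 0},
  {"claw": 1,"delta_pos": [0.001,-0.0005,-0.078],"turn": 0},
  {"claw": 1,"delta_pos": [0.001,-0.0005,-0.078],"turn": 0},
  {"claw": 1,"delta_pos": [0.001,-0.0005,-0.078],"turn": 0},
  {"claw": 1,"delta_pos": [0.001,-0.0005,-0.078],"turn": 0},
])

```text
t: 10.73
position: [0.4495, -0.0646, 0.0851]
tool_rot: [2.129, 2.306, 0.002]
contact_force: [-1.2, -0.5, 1.9]
grip_width: 0.02
grip_force: 58.8
```

```bash
python3 arc.py .4468 -.0635 -.06 -.13
```

```text
axis [ 0.44628081 -0.1088791 ] r 0.04538207345535148 t0 0.09144071764431973
0.41 [0.0142, -0.0028]
0.73 [0.0268, -0.0096]
1.05 [0.0367, -0.0201]
1.37 [0.0428, -0.0331]
1.7 [0.0444, -0.0474]
2.02 [0.0415, -0.0615]
2.34 [0.0343, -0.0739]
2.66 [0.0235, -0.0834]
2.98 [0.0103, -0.0891]
3.3 [-0.004, -0.0902]
3.36 [-0.0067, -0.0899]
3.42 [-0.0094, -0.0895]
```

move_arm([
  {"claw": 1,"delta_pos": [0.0145,-0.0026,0],"turn": 0},
  {"claw": 1,"delta_pos": [0.0268,-0.0094,-0.0005],"turn": 0},
  {"claw": 1,"delta_pos": [0.0367,-0.02,-0.001],"turn": 0},
  {"claw": 1,"delta_pos": [0.0428,-0.033,-0.001],"turn": 0},
  {"claw": 1,"delta_pos": [0.0444,-0.047,-0.0015],"turn": 0},
  {"claw": 1,"delta_pos": [0.0415,-0.061,-0.002],"turn": 0},
  {"claw": 1,"delta_pos": [0.0343,-0.0735,-0.002],"turn": 0},
  {"claw": 1,"delta_pos": [0.0235,-0.083,-0.0025],"turn": 0},
  {"claw": 1,"delta_pos": [0.0103,-0.0887,-0.003],"turn": 0},
  {"claw": 1,"delta_pos": [-0.004,-0.09,-0.003],"turn": 0},
])

```text
t: 11.57
position: [0.4462, -0.1548, 0.0815]
tool_rot: [2.129, 2.303, 0.006]
contact_force: [4.6, 1.6, -7.1]
grip_width: 0.02
grip_force: 58.8
```

move_arm([
  {"claw": 1,"delta_pos": [-0.0055,0.0008,0],"turn": 0},
  {"claw": 1,"delta_pos": [-0.0085,0.0015,0],"turn": 0},
  {"claw": 1,"delta_pos": [-0.0115,0.002,0],"turn": 0},
  {"claw": 1,"delta_pos": [-0.0115,0.002,0],"turn": 0},
  {"claw": 1,"delta_pos": [-0.0115,0.002,0],"turn": 0},
])

```text
t: 11.98
position: [0.4389, -0.1539, 0.0823]
tool_rot: [2.122, 2.298, 0.01]
contact_force: [14.6, -3.1, -14.6]
grip_width: 0.0202
grip_force: 59.2
```

move_arm([
  {"claw": 1,"delta_pos": [0.006,-0.001,0.002],"turn": 0},
  {"claw": -0.2,"delta_pos": [0.006,-0.001,0.002],"turn": 0},
  {"claw": -0.2,"delta_pos": [0.006,-0.001,0.002],"turn": 0},
  {"claw": -0.2,"delta_pos": [0.006,-0.001,0.002],"turn": 0},
  {"claw": -0.2,"delta_pos": [0.006,-0.001,0.04],"turn": 0},
  {"claw": -0.2,"delta_pos": [0.006,-0.001,0.08],"turn": 0},
  {"claw": -0.2,"delta_pos": [0.006,-0.001,0.115],"turn": 0},
  {"claw": -0.2,"delta_pos": [0.015,0.035,0.115],"turn": 0},
  {"claw": -0.2,"delta_pos": [0.03,0.07,0.115],"turn": 0},
  {"claw": -0.2,"delta_pos": [0.04,0.105,0.115],"turn": 0},
])

```text
t: 12.82
position: [0.4738, -0.0465, 0.1975]
tool_rot: [2.132, 2.303, 0.004]
contact_force: [0.1, 0.6, -0.1]
grip_width: 0.0514
grip_force: 0.0
```

move_arm([
  {"claw": -0.2,"delta_pos": [0.012,0.038,0],"turn": 0},
  {"claw": -0.2,"delta_pos": [0.024,0.076,0],"turn": 0},
  {"claw": -0.2,"delta_pos": [0.036,0.114,0],"turn": 0},
  {"claw": -0.2,"delta_pos": [0.048,0.152,0],"turn": 0},
  {"claw": -0.2,"delta_pos": [0.06,0.19,0],"turn": 0},
  {"claw": -0.2,"delta_pos": [0.0717,0.228,0],"turn": 0},
  {"claw": -0.2,"delta_pos": [0.0717,0.2505,0],"turn": 0},
  {"claw": -0.2,"delta_pos": [0.0717,0.2505,0],"turn": 0},
  {"claw": -0.2,"delta_pos": [0.0717,0.2505,0],"turn": 0},
])

```text
t: 13.57
position: [0.5438, 0.2046, 0.1954]
tool_rot: [-2.127, -2.312, 0.001]
contact_force: [-0.6, -0.6, 0.5]
grip_width: 0.0513
grip_force: 0.0
```

Run:
```python
from h import *
KT,p,d=snap("wrist","w3.png")
for t,z in [("handle_far_left",.086),("axis_far_left",.036),("cup",.0)]:
    for r in arm.pinpoint("wrist",t)[:2]:
        print(t,round(r["score"],2),np.round(r["at"]),np.round(atz(KT,r["at"],z)[:2],4))
W=cloud(KT,d);H=W[(d>0)&(W[...,2]>.093)&(W[...,2]<.115)&(W[...,0]>.51)&(W[...,0]<.58)&(W[...,1]>.17)&(W[...,1]<.24)]
print(H.min(0),H.max(0))
s=arm.sense();print(s["position"],s["tool_rot"])
```

```text
handle_far_left 0.85 [254. 189.] [0.5421 0.2071]
axis_far_left 0.73 [250. 216.] [0.5411 0.159 ]
cup 0.76 [191.  22.] [0.4624 0.3593]
[0.53118119 0.19251074 0.09331784] [0.55251171 0.21388104 0.10724067]
[0.5438935  0.2021763  0.19534595] [ 2.13221107e+00  2.30707727e+00 -7.56761185e-04]
```

move_arm([
  {"claw": -0.2,"delta_pos": [-0.0015,0.0005,-0.04],"turn": 0},
  {"claw": -0.2,"delta_pos": [-0.0015,0.0005,-0.08],"turn": 0},
  {"claw": -0.2,"delta_pos": [-0.0015,0.0005,-0.112],"turn": 0},
  {"claw": -0.2,"delta_pos": [-0.0015,0.0005,-0.112],"turn": 0},
  {"claw": 1,"delta_pos": [-0.0015,0.0005,-0.112],"turn": 0},
  {"claw": 1,"delta_pos": [-0.0015,0.0005,-0.112],"turn": 0},
  {"claw": 1,"delta_pos": [-0.0015,0.0005,-0.112],"turn": 0},
  {"claw": 1,"delta_pos": [-0.0015,0.0005,-0.112],"turn": 0},
  {"claw": 1,"delta_pos": [-0.0015,0.0005,-0.112],"turn": 0},
])

```text
t: 14.52
position: [0.5443, 0.2042, 0.0856]
tool_rot: [2.129, 2.307, 0.005]
contact_force: [-1.3, -0.7, 2.0]
grip_width: 0.0204
grip_force: 58.9
```

```bash
python3 arc.py .5424 .2037 .06 .13
```

```text
axis [0.54511919 0.1598791 ] r 0.04390518169651576 t0 0.01802705254596766
0.35 [0.0146, -0.0004]
0.67 [0.0279, -0.0065]
1.0 [0.0386, -0.0167]
1.33 [0.0454, -0.0297]
1.66 [0.0477, -0.0442]
1.99 [0.0452, -0.0587]
2.32 [0.0381, -0.0716]
2.64 [0.0273, -0.0815]
2.97 [0.0138, -0.0874]
3.3 [-0.0008, -0.0887]
3.36 [-0.0035, -0.0884]
3.42 [-0.0062, -0.0879]
```

move_arm([
  {"claw": 1,"delta_pos": [0.014,-0.001,0],"turn": 0},
  {"claw": 1,"delta_pos": [0.027,-0.0072,-0.0005],"turn": 0},
  {"claw": 1,"delta_pos": [0.0376,-0.0175,-0.001],"turn": 0},
  {"claw": 1,"delta_pos": [0.0442,-0.0304,-0.001],"turn": 0},
  {"claw": 1,"delta_pos": [0.0463,-0.0447,-0.0015],"turn": 0},
  {"claw": 1,"delta_pos": [0.0438,-0.0592,-0.002],"turn": 0},
  {"claw": 1,"delta_pos": [0.0367,-0.072,-0.002],"turn": 0},
  {"claw": 1,"delta_pos": [0.0259,-0.082,-0.0025],"turn": 0},
  {"claw": 1,"delta_pos": [0.0124,-0.088,-0.003],"turn": 0},
  {"claw": 1,"delta_pos": [-0.002,-0.0895,-0.003],"turn": 0},
])

```text
t: 15.35
position: [0.5427, 0.1145, 0.0816]
tool_rot: [2.13, 2.305, 0.008]
contact_force: [4.4, 2.0, -7.5]
grip_width: 0.0203
grip_force: 58.8
```

move_arm([
  {"claw": 1,"delta_pos": [-0.0055,0.0008,0],"turn": 0},
  {"claw": 1,"delta_pos": [-0.0085,0.0015,0],"turn": 0},
  {"claw": 1,"delta_pos": [-0.0115,0.002,0],"turn": 0},
  {"claw": 1,"delta_pos": [-0.0115,0.002,0],"turn": 0},
  {"claw": 1,"delta_pos": [-0.0115,0.002,0],"turn": 0},
])

```text
t: 15.77
position: [0.5374, 0.1155, 0.0824]
tool_rot: [2.119, 2.3, 0.018]
contact_force: [20.5, -5.7, -17.4]
grip_width: 0.0202
grip_force: 59.4
```

All four nuts are at their stops. Next I release this handle and go to the cup.

move_arm([
  {"claw": 1,"delta_pos": [0.006,-0.001,0.002],"turn": 0},
  {"claw": -0.2,"delta_pos": [0.006,-0.001,0.002],"turn": 0},
  {"claw": -0.2,"delta_pos": [0.006,-0.001,0.002],"turn": 0},
  {"claw": -0.2,"delta_pos": [0.006,-0.001,0.002],"turn": 0},
  {"claw": -0.2,"delta_pos": [0.006,-0.001,0.04],"turn": 0},
  {"claw": -1,"delta_pos": [0.006,-0.001,0.08],"turn": 0.12},
  {"claw": -1,"delta_pos": [0.006,-0.001,0.12],"turn": 0.24},
  {"claw": -1,"delta_pos": [0.0,0.03,0.14],"turn": 0.36},
  {"claw": -1,"delta_pos": [-0.01,0.06,0.14],"turn": 0.48},
  {"claw": -1,"delta_pos": [-0.02,0.09,0.14],"turn": 0.6},
])

```text
t: 16.6
position: [0.5106, 0.2078, 0.2244]
tool_rot: [1.345, 2.834, 0.008]
contact_force: [-0.1, -0.2, -0.2]
grip_width: 0.0853
grip_force: 0.0
```

move_arm([
  {"claw": -1,"delta_pos": [-0.01,0.03,0],"turn": 0.12},
  {"claw": -1,"delta_pos": [-0.02,0.06,0],"turn": 0.24},
  {"claw": -1,"delta_pos": [-0.03,0.09,0],"turn": 0.36},
  {"claw": -1,"delta_pos": [-0.04,0.12,0],"turn": 0.48},
  {"claw": -1,"delta_pos": [-0.046,0.153,0],"turn": 0.6},
  {"claw": -1,"delta_pos": [-0.046,0.153,0],"turn": 0.72},
  {"claw": -1,"delta_pos": [-0.046,0.153,0],"turn": 0.84},
  {"claw": -1,"delta_pos": [-0.046,0.153,0],"turn": 0.97},
  {"claw": -1,"delta_pos": [-0.046,0.153,0],"turn": 0.97},
  {"claw": -1,"delta_pos": [-0.046,0.153,0],"turn": 0.97},
])

```text
t: 17.43
position: [0.4629, 0.3596, 0.2208]
tool_rot: [-0.12, 3.139, 0.001]
contact_force: [-0.8, -0.4, -0.0]
grip_width: 0.0851
grip_force: 0.0
```

Run:
```python
from h import *
np.set_printoptions(precision=4,suppress=True)
s=arm.sense();M=R.from_rotvec(s["tool_rot"]).as_matrix();print(s["position"],M[:2,1],s["grip_width"],s["joint_positions"])
KT,p,d=snap("wrist","w4.png");W=cloud(KT,d)
def fit(q,nm):
    x,y=q[:,0],q[:,1];print(nm,len(q),"mean",q.mean(0),"mid",(q.min(0)+q.max(0))/2,"ext",q.max(0)-q.min(0))
m=(d>0)&(np.hypot(W[...,0]-.4625,W[...,1]-.359)<.045)
fit(W[m&(W[...,2]>.085)],"w cuptop")
KT,p,d=snap("top","top1.png");W=cloud(KT,d)
fit(W[(d>0)&(np.hypot(W[...,0]-.51,W[...,1]-.465)<.06)&(W[...,2]>.1)],"big")
box=(d>0)&(np.hypot(W[...,0]-.49,W[...,1]-.025)<.07)
c=W[box&(W[...,2]>.04)&(W[...,2]<.085)];print("collar circ",cv2.minEnclosingCircle(c[:,:2].astype(np.float32)))
pl=(d>0)&(abs(W[...,0]-.495)<.07)&(abs(W[...,1]-.025)<.14)&(W[...,2]<.045)&(W[...,2]>.025)
q=W[pl];A=np.c_[q[:,:2]-[.495,.025],np.ones(len(q))];print("plate plane",np.linalg.lstsq(A,q[:,2],rcond=None)[0])
t=W[box&(W[...,2]>.112)];fit(t,"tip")
```

```text
[0.4629 0.3596 0.2208] [-0.0766  0.9971] 0.0851486696399987 [ 0.618   0.1114  1.8238  0.      1.2058 -1.0294]
w cuptop 22155 mean [0.4519 0.358  0.2671] mid [0.4619 0.3588 0.1973] ext [0.0557 0.0895 0.2244]
big 687 mean [0.5231 0.4741 0.122 ] mid [0.5248 0.4781 0.1145] ext [0.0566 0.0769 0.0286]
collar circ ((0.4980967342853546, 0.017711738124489784), 0.05851069837808609)
plate plane [0.0018 0.0007 0.0333]
tip 61 mean [0.4726 0.0254 0.1164] mid [0.4707 0.0248 0.1175] ext [0.0243 0.0244 0.0102]
```

View pics/top1.png

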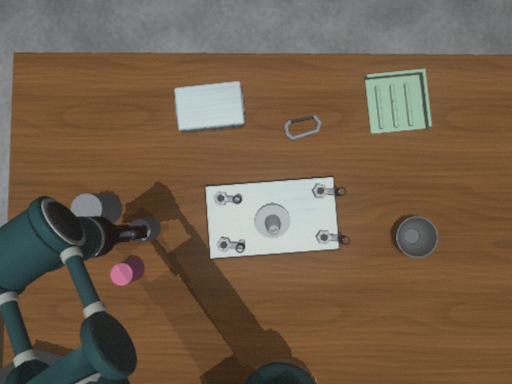

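The cup is the grey one at (148,229). All four cranks now point right (-y), and the plate measures level and seated. The peg is at (272,222), so I'll pin down its exact centre.

Run:
```python
from h import *
np.set_printoptions(precision=4,suppress=True)
a=.08;Rm=np.array([[np.cos(a),-np.sin(a)],[np.sin(a),np.cos(a)]]);c0=np.array([.4957,.0255])
for n in("top","scene"):
    KT,p,d=snap(n);W=cloud(KT,d)
    m=(d>0)&(W[...,2]>.02)&(W[...,2]<.135)&(np.hypot(W[...,0]-.49,W[...,1]-.025)<.085)
    q=W[m];s=(q[:,:2]-c0)@Rm;S=np.c_[s,q[:,2]]
    # peg coords search: collar centre offset (u,v)
    from scipy.optimize import minimize
    cs,sn=np.cos(.35),np.sin(.35)
    def dist(u,v):
        P=S-[u,v,.0615];ax=-sn*P[:,0]+cs*P[:,2];e=P[:,0]*cs+P[:,2]*sn
        r=np.hypot(e,P[:,1])
        # sdf union: collar disc, cyl, cone, plate
        def cyl(R,lo,hi): 
            dr=r-R;da=np.maximum(lo-ax,ax-hi);return np.where((dr>0)&(da>0),np.hypot(dr,da),np.maximum(dr,da))
        Rt=np.clip(20-7*(ax-.02)/.04*1,13,20)*1e-3 if 0 else np.clip(.020-.007*(ax-.02)/.04,.013,.020)
        peg=cyl(Rt,-.0,.06);col=cyl(.046,-.006,0);pl=S[:,2]-.0335
        return np.minimum(np.minimum(abs(peg),abs(col)),abs(pl))
    f=lambda x:np.minimum(dist(*x),.006).mean()
    g=[(f((u,v)),u,v) for u in np.arange(-.016,.011,.002) for v in np.arange(-.008,.009,.002)]
    b=min(g);r=minimize(f,b[1:],method="Nelder-Mead");print(n,b,r.x,r.fun,"world",c0+Rm@r.x)
    r0=np.array([(u,round(min(x[0] for x in g if x[1]==u)*1e3,3)) for u in np.arange(-.016,.011,.002)]);print(r0.T)
```

```text
top (np.float64(0.0014031281876906595), np.float64(-0.01), np.float64(0.002)) [-0.0098  0.0013] 0.0013985924657129003 world [0.4858 0.026 ]
[[-0.016 -0.014 -0.012 -0.01  -0.008 -0.006 -0.004 -0.002  0.     0.002
   0.004  0.006  0.008  0.01 ]
 [ 1.718  1.588  1.468  1.403  1.457  1.573  1.72   1.883  2.041  2.182
   2.298  2.394  2.465  2.516]]
scene (np.float64(0.0023427235286522146), np.float64(-0.012), np.float64(-0.002)) [-0.0123 -0.0014] 0.002332542257384483 world [0.4835 0.0232]
[[-0.016 -0.014 -0.012 -0.01  -0.008 -0.006 -0.004 -0.002  0.     0.002
   0.004  0.006  0.008  0.01 ]
 [ 2.46   2.361  2.343  2.426  2.591  2.773  2.937  3.059  3.136  3.181
   3.21   3.231  3.242  3.239]]
```

move_arm([
  {"claw": -1,"delta_pos": [-0.0005,-0.0005,-0.04],"turn": 0},
  {"claw": -1,"delta_pos": [-0.0005,-0.0005,-0.08],"turn": 0},
  {"claw": -1,"delta_pos": [-0.0005,-0.0005,-0.12],"turn": 0},
  {"claw": -1,"delta_pos": [-0.0005,-0.0005,-0.159],"turn": 0},
  {"claw": -1,"delta_pos": [-0.0005,-0.0005,-0.159],"turn": 0},
  {"claw": 1,"delta_pos": [-0.0005,-0.0005,-0.159],"turn": 0},
  {"claw": 1,"delta_pos": [-0.0005,-0.0005,-0.159],"turn": 0},
  {"claw": 1,"delta_pos": [-0.0005,-0.0005,-0.159],"turn": 0},
  {"claw": 1,"delta_pos": [-0.0005,-0.0005,-0.159],"turn": 0},
  {"claw": 1,"delta_pos": [-0.0005,-0.0005,-0.159],"turn": 0},
])

```text
t: 18.47
position: [0.4651, 0.3606, 0.0647]
tool_rot: [-0.124, 3.134, 0.006]
contact_force: [1.1, 0.3, 6.6]
grip_width: 0.0577
grip_force: 64.5
```

move_arm([
  {"claw": 1,"delta_pos": [0,0,0.035],"turn": 0},
  {"claw": 1,"delta_pos": [0,0,0.07],"turn": 0},
  {"claw": 1,"delta_pos": [0,0,0.105],"turn": 0},
  {"claw": 1,"delta_pos": [0,0,0.14],"turn": 0},
  {"claw": 1,"delta_pos": [0,0,0.16],"turn": 0},
  {"claw": 1,"delta_pos": [0.002,-0.035,0.16],"turn": 0},
  {"claw": 1,"delta_pos": [0.004,-0.07,0.16],"turn": 0},
  {"claw": 1,"delta_pos": [0.006,-0.105,0.16],"turn": 0},
  {"claw": 1,"delta_pos": [0.008,-0.14,0.16],"turn": 0},
  {"claw": 1,"delta_pos": [0.01,-0.175,0.16],"turn": 0},
])

```text
t: 19.3
position: [0.4727, 0.1827, 0.2227]
tool_rot: [-0.125, 3.137, 0.001]
contact_force: [0.6, -0.7, -1.5]
grip_width: 0.0574
grip_force: 65.0
```

move_arm([
  {"claw": 1,"delta_pos": [0.002,-0.035,0],"turn": 0},
  {"claw": 1,"delta_pos": [0.004,-0.07,0],"turn": 0},
  {"claw": 1,"delta_pos": [0.006,-0.105,0],"turn": 0},
  {"claw": 1,"delta_pos": [0.006,-0.135,0],"turn": 0},
  {"claw": 1,"delta_pos": [0.006,-0.155,0],"turn": 0},
  {"claw": 1,"delta_pos": [0.006,-0.16,0],"turn": 0},
  {"claw": 1,"delta_pos": [0.006,-0.16,0],"turn": 0},
  {"claw": 1,"delta_pos": [0.006,-0.16,0],"turn": 0},
])

```text
t: 19.97
position: [0.4789, 0.0243, 0.222]
tool_rot: [-0.123, 3.138, 0.001]
contact_force: [-0.9, 0.5, -1.2]
grip_width: 0.0571
grip_force: 64.9
```

Run:
```python
from h import *
np.set_printoptions(precision=4,suppress=True)
s=arm.sense();print(s["position"],s["tool_rot"],s["contact_force"],s["grip_width"])
K1,p1,d=snap("scene");K2,p2,d2=snap("wrist")
im=np.hstack([cv2.resize(p1[60:300,100:420],(480,360)),p2[::1,:,:][:360,96:416]])
cv2.imwrite("pics/c1.png",im[:,:,::-1])
W=cloud(K1,d);q=W[(d>0)&(W[...,2]>.155)&(W[...,2]<.245)&(np.hypot(W[...,0]-.478,W[...,1]-.024)<.05)]
for lo in(.15,.17,.19,.21,.23):
    t=q[(q[:,2]>lo)&(q[:,2]<lo+.02)]
    if len(t)>10:
        # circle fit
        A=np.c_[2*t[:,:2],np.ones(len(t))];r=np.linalg.lstsq(A,(t[:,:2]**2).sum(1),rcond=None)[0];print(lo,len(t),r[:2],np.sqrt(r[2]+r[:2]@r[:2]))
```

```text
[0.4789 0.0243 0.222 ] [-0.1229  3.1379  0.0011] [-0.8854  0.4733 -1.1898] 0.057121113093128194
0.15 84 [0.4764 0.0221] 0.030079743406043167
0.17 156 [0.4763 0.0222] 0.0295796134273329
0.19 157 [0.4765 0.0224] 0.0288965981679675
0.21 148 [0.4662 0.0231] 0.037688872931652045
0.23 153 [0.4584 0.0214] 0.04421417733996448
```

View pics/c1.png

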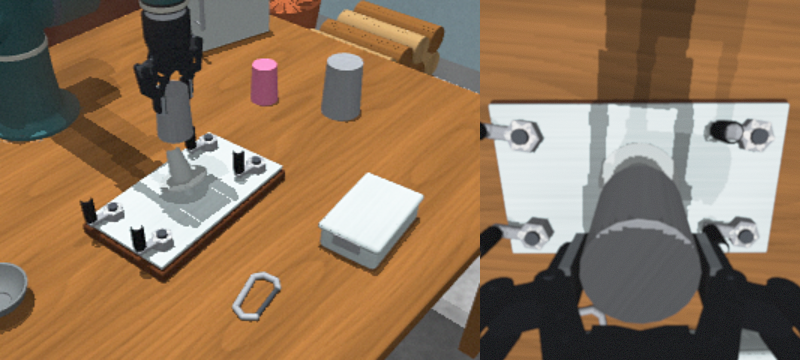

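The small grey cup is held upright above the peg, seen at (175,110) in the left half. Everything else is in place.

move_arm([
  {"claw": 1,"delta_pos": [-0.001,0.0005,-0.02],"turn": 0},
  {"claw": 1,"delta_pos": [-0.001,0.0005,-0.04],"turn": 0},
  {"claw": 1,"delta_pos": [-0.001,0.0005,-0.055],"turn": 0},
  {"claw": 1,"delta_pos": [-0.001,0.0005,-0.065],"turn": 0},
  {"claw": 1,"delta_pos": [-0.001,0.0005,-0.065],"turn": 0},
])

```text
t: 20.48
position: [0.4757, 0.0255, 0.1537]
tool_rot: [0.127, -3.134, -0.001]
contact_force: [-0.1, 0.1, -1.6]
grip_width: 0.0572
grip_force: 64.9
```

move_arm([
  {"claw": 1,"delta_pos": [0,0,-0.007],"turn": 0},
  {"claw": 1,"delta_pos": [0,0,-0.014],"turn": 0},
  {"claw": 1,"delta_pos": [0,0,-0.018],"turn": 0},
  {"claw": 1,"delta_pos": [0,0,-0.018],"turn": 0},
])

```text
t: 20.82
position: [0.4773, 0.0245, 0.1377]
tool_rot: [0.125, -3.138, -0.0]
contact_force: [0.1, 0.2, -0.5]
grip_width: 0.0574
grip_force: 65.0
```

move_arm([
  {"claw": 1,"delta_pos": [0,0,-0.003],"turn": 0},
  {"claw": 1,"delta_pos": [0,0,-0.006],"turn": 0},
  {"claw": 1,"delta_pos": [0,0,-0.007],"turn": 0},
  {"claw": 1,"delta_pos": [0,0,-0.007],"turn": 0},
])

```text
t: 21.15
position: [0.4785, 0.0244, 0.1335]
tool_rot: [-0.124, 3.138, -0.0]
contact_force: [-4.2, 0.1, 10.9]
grip_width: 0.0575
grip_force: 66.2
```

move_arm([
  {"claw": 1,"delta_pos": [-0.0035,-0.0003,-0.0018],"turn": 0},
  {"claw": 1,"delta_pos": [-0.007,-0.0005,-0.0036],"turn": 0},
  {"claw": 1,"delta_pos": [-0.0103,-0.0008,-0.0057],"turn": 0},
  {"claw": 1,"delta_pos": [-0.0103,-0.0008,-0.0057],"turn": 0},
])

```text
t: 21.48
position: [0.4716, 0.0235, 0.13]
tool_rot: [-0.124, 3.129, -0.001]
contact_force: [-0.6, 0.3, 14.2]
grip_width: 0.0573
grip_force: 66.5
```

move_arm([
  {"claw": 1,"delta_pos": [-0.0035,-0.0003,-0.0025],"turn": 0},
  {"claw": 1,"delta_pos": [-0.007,-0.0005,-0.005],"turn": 0},
  {"claw": 1,"delta_pos": [-0.0095,-0.0008,-0.007],"turn": 0},
  {"claw": 1,"delta_pos": [-0.0095,-0.0008,-0.007],"turn": 0},
])

```text
t: 21.82
position: [0.461, 0.0222, 0.1227]
tool_rot: [-0.124, 3.132, -0.002]
contact_force: [-3.7, -1.5, 16.1]
grip_width: 0.0572
grip_force: 66.9
```

Run:
```python
from h import *
K1,p1,d=snap("scene");K2,p2,d2=snap("wrist")
im=np.hstack([cv2.resize(p1[90:250,130:330],(480,384)),p2[:,96:416]])
cv2.imwrite("pics/c2.png",im[:,:,::-1])
```

```text
(no output)
```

View pics/c2.png

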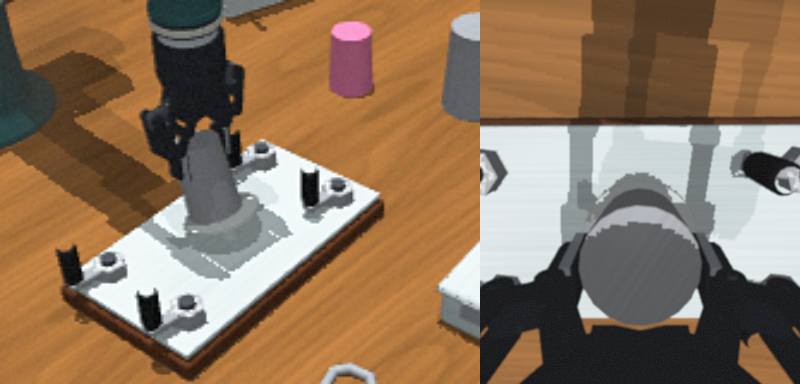

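The cup is tilting over the peg with its rim near the collar, at (215,210) in the left half. I'll finish the arc, then let go.

move_arm([
  {"claw": 1,"delta_pos": [-0.003,-0.0003,-0.002],"turn": 0},
  {"claw": 1,"delta_pos": [-0.0055,-0.0005,-0.0035],"turn": 0},
  {"claw": 1,"delta_pos": [-0.0055,-0.0005,-0.0035],"turn": 0},
])

```text
t: 22.17
position: [0.4566, 0.0217, 0.1193]
tool_rot: [-0.123, 3.129, -0.002]
contact_force: [-1.4, -2.4, 15.4]
grip_width: 0.0572
grip_force: 66.7
```

move_arm([
  {"claw": 1,"delta_pos": [0,0,0.001],"turn": 0},
  {"claw": -1,"delta_pos": [0,0,0.002],"turn": 0},
  {"claw": -1,"delta_pos": [0,0,0.002],"turn": 0},
  {"claw": -1,"delta_pos": [0,0,0.002],"turn": 0},
  {"claw": -1,"delta_pos": [0,0,0.002],"turn": 0},
  {"claw": -1,"delta_pos": [0,0,0.03],"turn": 0},
  {"claw": -1,"delta_pos": [0,0,0.06],"turn": 0},
  {"claw": -1,"delta_pos": [0,0,0.1],"turn": 0},
  {"claw": -1,"delta_pos": [0,0.02,0.13],"turn": 0},
  {"claw": -1,"delta_pos": [0,0.05,0.14],"turn": 0},
])

```text
t: 23.0
position: [0.4549, 0.0716, 0.2603]
tool_rot: [-0.119, 3.132, -0.001]
contact_force: [1.6, 0.5, -0.1]
grip_width: 0.0855
grip_force: 0.0
```

move_arm([
  {"claw": -1,"delta_pos": [0,0.04,0],"turn": 0},
  {"claw": -1,"delta_pos": [0,0.08,0],"turn": 0},
  {"claw": -1,"delta_pos": [0,0.12,0],"turn": 0},
  {"claw": -1,"delta_pos": [0,0.16,0],"turn": 0},
  {"claw": -1,"delta_pos": [0,0.2,0],"turn": 0},
  {"claw": -1,"delta_pos": [0,0.2,0],"turn": 0},
  {"claw": -1,"delta_pos": [0,0.2,0],"turn": 0},
])

```text
t: 23.58
position: [0.4515, 0.274, 0.254]
tool_rot: [0.131, -3.137, 0.002]
contact_force: [0.6, -0.0, 0.5]
grip_width: 0.0856
grip_force: 0.0
```

Run:
```python
from h import *
K1,p1,d=snap("scene");K2,p2,d2=snap("top")
im=np.hstack([cv2.resize(p1[90:250,130:330],(480,384)),cv2.resize(p2[160:288,190:290],(300,384))])
cv2.imwrite("pics/c3.png",im[:,:,::-1])
W=cloud(K2,d2);q=W[(d2>0)&(W[...,2]>.125)&(np.hypot(W[...,0]-.46,W[...,1]-.024)<.05)]
c,s=q.mean(0),np.linalg.svd(q-q.mean(0))[2][2];s*=np.sign(s[2])
print("cup base centre",c,"normal",s,"lean",np.arccos(s[2]))
```

```text
cup base centre [0.45474138 0.02404437 0.14194938] normal [-0.09189973 -0.00278321  0.99576438] lean 0.09207189716779067
```

View pics/c3.png

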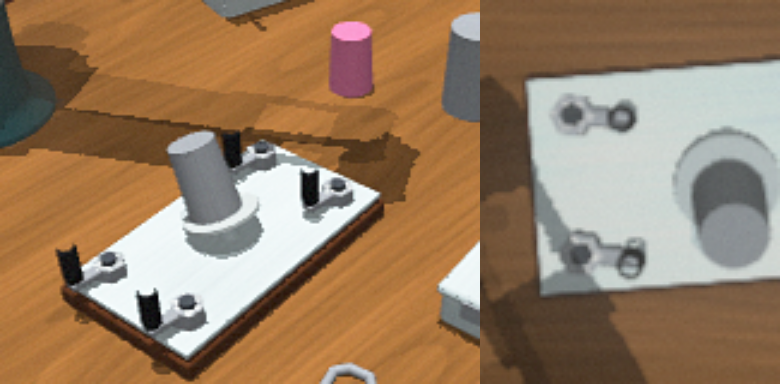

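The cup leans over the peg and its rim appears to rest on the collar at (220,220) in the left half. I'll check the lean numerically before handing in.

Run:
```python
from h import *
for n in("top","scene"):
    K,p,d=snap(n);W=cloud(K,d);q=W[(d>0)&(W[...,2]>.12)&(W[...,2]<.17)&(np.hypot(W[...,0]-.45,W[...,1]-.024)<.05)]
    rng=np.random.default_rng(0);best=None
    for _ in range(3000):
        a,b,c=q[rng.choice(len(q),3,0)];k=np.cross(b-a,c-a);l=np.linalg.norm(k)
        if l<1e-4: continue
        k/=l;k*=np.sign(k[2])
        if k[2]<.8: continue
        m=abs((q-a)@k)<.0012
        if best is None or m.sum()>best.sum(): best=m
    t=q[best];k=np.linalg.svd(t-t.mean(0))[2][2];k*=np.sign(k[2]);mid=(t.min(0)+t.max(0))/2
    print(n,len(t),"centre",mid,"n",k,"lean",np.arccos(k[2]),"mouth",mid-.09*k)
```

```text
top 217 centre [0.4495707  0.02317647 0.14293488] n [-0.32119502 -0.02055213  0.94679003] lean 0.32768479177731547 mouth [0.47847826 0.02502616 0.05772377]
scene 109 centre [0.4479827  0.01770368 0.14592855] n [-0.34533381 -0.0307581   0.93797574] lean 0.35405153667292244 mouth [0.47906274 0.02047191 0.06151073]
```

```bash
python3 -c "
from cell import arm
print(arm.finish_job())"
```

```text
the job is handed in; nothing more can be done
None
```

I tightened all four nuts to their stops in cross order (near-left, far-right, near-right, far-left), hung the small steel cup over the leaning peg with its rim on the collar, backed the arm clear and handed in at about 24 s; the camera put the cup's lean at 0.33–0.35 rad against the peg's 0.35, and the bowl, tin and carabiner were not touched.

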